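Feel out and set back the proud rest button of a lift stage

ROBOT

A 6-joint arm with a two-finger parallel gripper is mounted at the origin on a cart in front of the work surface, level with it; the furniture and walls round the work are solid. World frame = base frame: x ahead of the robot, y to its left, z up, the work surface at z = 0. Lengths are in m, angles in degrees, forces in N, time in s.
With the tool pointing down it reaches from about 0.4 to 0.825 m from the base axis. Payload 7 kg.
Tool frame: the origin (TCP) lies midway between the tips of the shut fingers; the grasp point (between the pads) lies r.grip_depth behind it (r.grip_depth is the distance from the TCP to the grasp point, in m); z points along the fingers, y is the line along which they close (so a half turn about z gives the same grasp; the last joint's range is limited). The gripper opens to 88 mm and grips with 3 to 60 N. Pads are 19 mm wide; open, the fingers measure 130 mm over their backs; the gripper's body (78 mm by 193 mm) begins 47 mm behind the grasp point.
Start: joints at [-57.748, 20.546, 0.682, 0, -70.136, -16.507], TCP at [0.183, -0.65, 0.227] pointing down, gripper open.
Joint ranges: [-176.03, 176.03], [-82.01, 121.73], [-58.28, 71.71], [-173.87, 95.51], [-174.79, -0.11], [-173.66, 173.66]. Speed limits (degrees/s): [136.94, 136.94, 172.46, 180, 180, 180].

INTERFACE

Orientations are given as [roll, pitch, yaw] about the fixed x, y, z axes, in that order (R = Rz(yaw) Ry(pitch) Rx(roll)).
In Python, from plant import r gives the robot as it stands.
- The arm moves only by the shell command python3 -m pendant 'ROWS' [OPENING] [FORCE]. ROWS is a JSON list of rows, 1 to 12 of them, each of 6 numbers: dx, dy, dz in m, then a rotation vector rx, ry, rz in degrees; each row is the pose to reach, as a shift and turn from the pose commanded when the command began, along the tool's axes at that moment; what a row does not reach only later rows make up. A row lasts 1/12 s, in which the tool goes at most 0.0417 m and 7.16 degrees, less where a joint would pass 70% of its speed; a pose out of reach is approached as far as the arm can. OPENING is the finger opening in m, set as the command begins (- or left out keeps the last). The fingers move at their own pace and stop on an object; FORCE is the grip in N (left out, the last holds). Time passes only in rows, so rows that do not move let the fingers close. It prints the time, the measured TCP pose, the force, the opening and the grip force at its end.
- r.get_state(): the state, without advancing time (a new reading comes with each control period).
- r.capture(name): name is "side" or "top" or "wrist"; returns a dict with "frame" (400x640x3 uint8, red, green, blue), "z_map" (400x640 float32, m along the optical axis (not along the pixel's ray), 0 where there is no reading), "fx", "fy", "cx", "cy" (pixels), "D" ([k1, k2, p1, p2, k3] as OpenCV has them; the pictures are not rectified), "cam_to_world" (4x4, takes a point from camera to world coordinates). Camera axes: x right, y down, z forward; pixel columns grow to the right and rows downward; lengths in m; the calibration is good to about 2 mm. A picture is of the moment at which its call begins.
- r.close_job(): hands the job in; it is judged then, once.
The state is a dict: "time_s": time; "joints": joint angles; "qd": joint speeds; "joint_torque": joint torques, N m; "tcp_pos": TCP position; "eef_rot": TCP orientation; "contact_force": force on the tool from outside, world axes, zero at the start; "moment": the same for the moment, N m; "gripper_width": finger opening in m; "gripper_force": force on a finger pad.
Only numpy, scipy, OpenCV 4.12 (cv2) and the standard library are available. Lean on these libraries where they do the work, as an engineer would, in place of code of your own. Each camera call takes 0.05 s, during which the arm holds its last target. There are 200 camera calls.

TASK

Parts rock on the small lift stage because one of the six bright rest buttons in its table has crept up a few millimetres, too little to trust the eye. Take the ball-ended probe out of the blue tool block, feel the button tops lightly with it to find the high one, and press that button down until it is level with the other five (within a millimetre), without driving any button lower than that. Then stand the probe back in its hole; touch the stage with nothing but the probe, never hard, and leave the gauges and parts lying about as they are.

Things in the scene. Friction and masses are not known exactly. Their poses are not given: they have to be found in the camera images.
- stage: small lift stage: green base 130 x 176 x 12 mm fixed to the bench, origin at the centre of its underside. Over it, parallel and centred on the same vertical axis, a dark steel table plate 118 (along the stage's x) x 164 (its y) x 16 mm that carries six bright steel rest buttons
- jack_wheel (a point): centre of the black jack wheel (52 mm wide) between base and table, 25 mm above the bench, on the stage's axis. The wheel has set the table's top face level, at some height between 62 and 78 mm above the bench: it differs each time and no pose here tells it. The wheel is locked
- button_grid (a point): point on the stage's axis, 12 mm above the bench, axes as the stage's. Buttons: upright pins, 16 mm thick, flat tops, at x -36 and +36, y -54, 0 and +54 mm from it. Five stand 7 mm above the table face; one, any of the six, 2.2 to 5 mm higher. Friction alone holds them: each slides down under about 15 N, stays where it is left, has no stop at the level, cannot come up again
- probe: hand probe 119 mm long, 0.1 kg; origin at the end of its ball tip (8 mm), z towards the handle. 6.4 mm shank to z = 50, round black guard collar 26 mm wide at z = 50 to 54, orange square handle 16 x 16 mm (faces square to its x and y) at z = 54 to 116 mm. It starts upright in the tool block's middle hole, collar resting on the block, tip 10 mm above the bench, and can be gripped from above
- tool_block: blue tool block 56 x 90 x 60 mm on a black foot 72 x 106 x 6 mm, fixed to the bench; origin at the centre of its underside; two small empty holes at y = +30 and -30 mm. On the bench between this block and the stage stands a fixed clamp fixture whose red handle reaches 162 mm above the bench: carry the probe over it
- probe_hole (a point): centre of the mouth of the tool block's middle hole, in its top face 60 mm above the bench; the hole is upright, 13 mm in diameter and 54 mm deep
- gauge_block: bystander: ground steel setting block 25 x 50 x 25 mm lying on the bench, origin at the centre of its underside
- plug_gauge: bystander: plug gauge 19 x 108 x 19 mm lying on the bench, origin at the centre of its underside
- assembly_0: bystander: black cap on a small metal strap, 18 x 46 x 18 mm, on the bench, origin at the centre of its underside
- assembly_1: bystander: a second black cap on a small metal strap, 18 x 46 x 18 mm, on the bench, origin at the centre of its underside
Mind the look-alikes: they are no part of the job. Of the things that look like the probe, the smallest one is meant.

How it is judged:
By the outcome, as a careful person would: the job done as asked, in the order asked, and still so for the second after the job is handed in, with the robot touching nothing.
It also fails if it takes over 69 s, if anything falls off the work surface, if the arm or the gripper's body presses on something with over 40 N, if the wrist force passes 120 N, or if a joint passes its speed limit or range.

## Working session

There is one attempt and no reset: what is moved stays moved. The work goes in short steps, Python scripts to look and compute and a shell command to move; the robot and the scene stay as the last step left them, time stands still between calls to the robot, and variables do not carry over. Pictures are saved under pics/ and viewed, at most 10 in all, crops included, and the job is handed in when it is done.

```bash
mkdir -p pics; ls; python3 - <<'E'
from plant import r
import cv2,pickle
s=r.get_state();print(s['tcp_pos'],s['eef_rot'],s['contact_force'],s['gripper_width'],r.grip_depth)
d={}
for n in("side","top","wrist"):
    c=r.capture(n);d[n]=c;cv2.imwrite(f"pics/{n}0.png",c["frame"][:,:,::-1])
    print(n,c["fx"],c["fy"],c["cx"],c["cy"],c["D"],c["cam_to_world"].round(4).tolist() if hasattr(c["cam_to_world"],'round') else c["cam_to_world"])
pickle.dump(d,open('c0.pkl','wb'))
E
```

```text
pics
[ 0.18297676 -0.64919601  0.22564056] [ 1.79905201e+02 -8.86931724e-03 -1.64262876e+02] [-0.61030226 -1.03273726  0.06805123] 0.08752023058435825 0.0188
side 362.2486231737448 362.2486231737448 322.169771655538 196.76641117489487 [0.01518865 0.         0.         0.         0.        ] [[-0.9646, -0.1485, 0.2179, 0.2433], [-0.2628, 0.6093, -0.7481, 0.7154], [-0.0216, -0.7789, -0.6268, 0.6699], [0.0, 0.0, 0.0, 1.0]]
top 497.486651541509 497.486651541509 309.27821337481305 202.6118188636074 [-0.05970322  0.          0.          0.          0.        ] [[0.0254, -0.9975, 0.0667, 0.3437], [-0.9995, -0.0266, -0.0163, -0.0087], [0.018, -0.0662, -0.9976, 1.7119], [0.0, 0.0, 0.0, 1.0]]
wrist 304.51145956065676 304.51145956065676 317.3903094947981 201.48071644174962 [-0.05293816  0.          0.          0.          0.        ] [[-0.2692, 0.9322, 0.2421, 0.1189], [0.9631, 0.2602, 0.0693, -0.6677], [0.0017, 0.2518, -0.9678, 0.3825], [0.0, 0.0, 0.0, 1.0]]
```

View pics/top0.png

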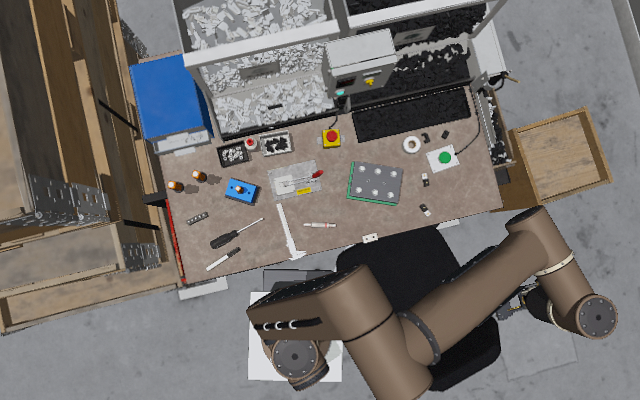

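View pics/side0.png

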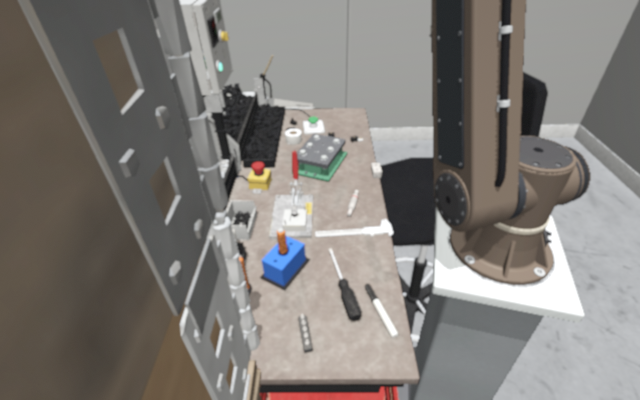

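```bash
cat > h.py <<'E'
import numpy as np,cv2
from scipy.spatial.transform import Rotation as R
def ray(c,uv):
    K=np.array([[c["fx"],0,c["cx"]],[0,c["fy"],c["cy"]],[0,0,1.]])
    p=cv2.undistortPoints(np.float64(uv).reshape(-1,1,2),K,np.float64(c["D"]))[:,0]
    T=np.array(c["cam_to_world"]);d=np.c_[p,np.ones(len(p))]@T[:3,:3].T
    return T[:3,3],d
def onplane(c,uv,z):
    o,d=ray(c,uv);return o+d*((z-o[2])/d[:,2])[:,None]
def zpts(c,uv):
    o,d=ray(c,uv);u=np.int32(np.round(uv)).reshape(-1,2);return o+d*c["z_map"][u[:,1],u[:,0]][:,None]
def tri(c1,u1,c2,u2):
    o1,d1=ray(c1,u1);o2,d2=ray(c2,u2);d1=d1[0];d2=d2[0]
    t=np.linalg.lstsq(np.c_[d1,-d2],o2-o1,rcond=None)[0]
    a=o1+t[0]*d1;b=o2+t[1]*d2;return (a+b)/2,np.linalg.norm(a-b)
def mask(c,lo,hi):
    return cv2.inRange(cv2.cvtColor(c["frame"],cv2.COLOR_RGB2HSV),np.array(lo),np.array(hi))
def blobs(m,amin=30):
    n,l,s,ce=cv2.connectedComponentsWithStats(m)
    return [(ce[i].round(1),s[i].tolist(),l==i) for i in range(1,n) if s[i,4]>=amin]
def dw(pos):
    "tool-axis shift from present TCP to world pos"
    from plant import r
    s=r.get_state();return (R.from_euler('xyz',s['eef_rot'],degrees=True).inv().apply(np.array(pos)-s['tcp_pos'])).round(4)
E
python3 - <<'E'
import pickle;from h import *
d=pickle.load(open('c0.pkl','rb'))
for n in("top","side"):
    c=d[n]
    for nm,lo,hi in(("blue",(100,150,60),(125,255,255)),("orange",(5,150,90),(18,255,255)),("green",(65,100,40),(85,255,200))):
        for ce,s,m in blobs(mask(c,lo,hi),12):
            uv=np.argwhere(m)[:,::-1].astype(float);P=zpts(c,uv)
            box=cv2.minAreaRect(np.float32(P[:,:2]))
            print(n,nm,ce,s,np.median(P,0).round(3),P[:,2].max().round(3),np.round(box[0],3),np.round(box[1],3),round(box[2],1))
c=d["top"]
g=c["frame"][155:210,340:410];cv2.imwrite("pics/crop1.png",cv2.resize(np.hstack([g,c["frame"][155:210,165:265]])[:,:,::-1],None,fx=4,fy=4,interpolation=2))
E
```

```text
top blue [168.   96.9] [129, 54, 85, 88, 4611] [0.762 0.414 0.2  ] 1.712 [0.719 0.394] [1.087 0.246] 38.2
top blue [241.3 190.5] [226, 179, 31, 24, 436] [0.488 0.188 0.06 ] 1.712 [0.444 0.106] [0.296 0.072] 62.6
top orange [197.  174.4] [192, 170, 9, 9, 26] [0.525 0.318 0.16 ] 0.171 [0.528 0.323] [0.021 0.023] 84.0
top orange [173.1 185.9] [168, 182, 8, 7, 19] [0.486 0.391 0.159] 0.17 [0.488 0.394] [0.013 0.026] 43.6
top green [444.5 157.1] [439, 152, 12, 11, 104] [ 0.624 -0.494  0.041] 1.712 [ 0.496 -0.256] [0.037 0.58 ] 28.0
top green [351.6 167.7] [350, 162, 4, 13, 30] [ 0.583 -0.18   0.011] 0.021 [ 0.581 -0.18 ] [0.008 0.043] 83.5
top green [349.8 179. ] [349, 176, 3, 7, 16] [ 0.542 -0.174  0.011] 0.019 [ 0.542 -0.175] [0.007 0.021] 87.8
top green [367.2 198.7] [347, 185, 49, 21, 159] [ 0.472 -0.231  0.012] 1.712 [ 0.455 -0.152] [0.115 0.345] 19.3
side blue [283.6 262.7] [263, 239, 42, 46, 1115] [0.478 0.224 0.054] 0.67 [0.395 0.447] [0.093 0.61 ] 20.9
side orange [281.7 242.7] [278, 234, 8, 19, 94] [0.486 0.206 0.097] 0.125 [0.488 0.206] [0.012 0.008] 10.0
side green [312.9 119.9] [310, 118, 7, 5, 16] [ 0.617 -0.479  0.037] 0.041 [ 0.619 -0.48 ] [0.023 0.02 ] 15.7
```

View pics/crop1.png

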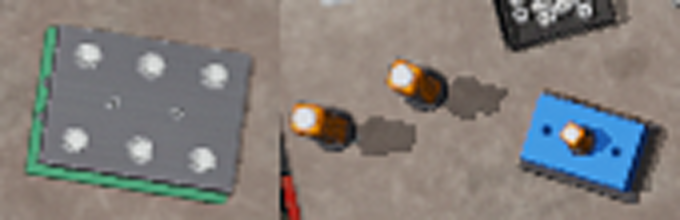

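Candidates for the probe in the top view are the orange handles at (197,174) and (173,186), both about 170 mm tall and standing free, and the one at (237,188) in the blue block's middle hole, about 126 mm tall. The last is the smallest and stands in the block, so it is the probe. I'll move over the stage first and take wrist views from there.

```bash
python3 -m pendant '[[-0.4,0.3,-0.07,0,0,0],[-0.4,0.3,-0.07,0,0,0],[-0.4,0.3,-0.07,0,0,0],[-0.4,0.3,-0.07,0,0,0],[-0.4,0.3,-0.07,0,0,0],[-0.4,0.3,-0.07,0,0,0],[-0.4,0.3,-0.07,0,0,0],[-0.4,0.3,-0.07,0,0,0],[-0.4,0.3,-0.07,0,0,0],[-0.4,0.3,-0.07,0,0,0],[-0.4,0.3,-0.07,0,0,0],[-0.4,0.3,-0.07,0,0,0]]' 0.05
python3 -m pendant '[[0,0,0,0,0,0],[0,0,0,0,0,0],[0,0,0,0,0,0]]'
python3 - <<'E'
from plant import r
import cv2,pickle
c=r.capture("wrist");pickle.dump(c,open('w1.pkl','wb'));cv2.imwrite("pics/w1.png",c["frame"][:,:,::-1])
print(r.get_state()['joints'])
E
```

```text
time_s: 1.15
tcp_pos: [0.4845, -0.2543, 0.2963]
eef_rot: [-180.0, 0.0, -164.3]
contact_force: [0.9, -1.3, 0.0]
gripper_width: 0.0499
gripper_force: 0.0
time_s: 1.4
tcp_pos: [0.4836, -0.2559, 0.2955]
eef_rot: [180.0, -0.0, -164.2]
contact_force: [-0.2, -1.2, 1.0]
gripper_width: 0.05
gripper_force: 0.0
[-7.43656059e+00  6.27352144e+00 -9.13990626e+00 -2.17659312e-03
 -7.46335891e+01 -6.68245488e+01]
```

View pics/w1.png

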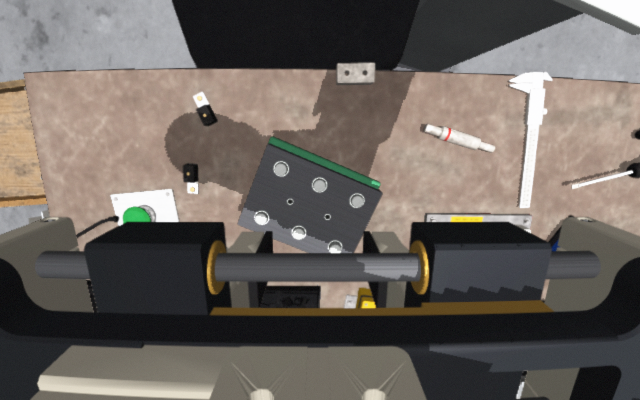

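Wrist view: the stage lies at the centre, with its six bright buttons at (281,169), (319,185), (357,201), (262,217), (299,233) and (335,247), all clear of the fingers. Next I'll measure them and go over the probe.

```bash
cat > st.py <<'E'
from h import *
def buttons(c,z,box,save=None):
    g=cv2.cvtColor(c["frame"],cv2.COLOR_RGB2HSV)
    m=((g[...,2]>135)&(g[...,1]<60)).astype(np.uint8)*255
    k=np.zeros_like(m);k[box[1]:box[3],box[0]:box[2]]=1;m=cv2.morphologyEx(m*k,cv2.MORPH_OPEN,np.ones((3,3)))
    out=[]
    for ce,s,mm in blobs(m,40):
        ct=max(cv2.findContours(mm.astype(np.uint8),0,2)[0],key=cv2.contourArea)
        u,rad=cv2.minEnclosingCircle(ct)
        uv=np.argwhere(mm)[:,::-1].astype(float);zz=zpts(c,uv)[:,2]
        out.append((ce,s[2:],np.median(zz),onplane(c,ce,z)[0]))
    return out
E
python3 - <<'E'
import pickle;from st import *
c=pickle.load(open('w1.pkl','rb'))
for b in buttons(c,0.077,(240,140,390,255)):print(b[0],b[1],b[2].round(4),b[3].round(4))
uv=np.array([[300,180+0],[310,210],[270,195],[340,190],[320,165+5]],float)
print(zpts(c,uv).round(4))
t=pickle.load(open('c0.pkl','rb'))['top']
for b in buttons(t,0.077,(350,158,402,202)):print('top',b[0],b[1],b[2].round(4),b[3].round(4))
uv=np.argwhere(mask(c,(65,100,30),(85,255,220))[130:200,240:400])[:,::-1]+[240,130.];P=zpts(c,uv);print(cv2.minAreaRect(np.float32(P[(P[:,2]<.03)][:,:2])))
print(dw([0.45,0.185,0.27]))
E
```

```text
[381.4 189.1] [24, 92, 1333] -0.0014 [ 0.4759 -0.1742  0.077 ]
[279.6 169.5] [12, 14, 134] 0.0676 [ 0.4865 -0.3039  0.077 ]
[319.1 186.1] [15, 12, 133] 0.0675 [ 0.4935 -0.251   0.077 ]
[357.3 201.7] [14, 12, 124] 0.0675 [ 0.4998 -0.1986  0.077 ]
[260.4 219. ] [17, 14, 159] 0.0673 [ 0.5558 -0.3124  0.077 ]
[297.5 234.3] [15, 12, 139] 0.0674 [ 0.5632 -0.2607  0.077 ]
[359.3 247. ] [8, 13, 72] -0.0012 [ 0.5584 -0.1772  0.077 ]
[286.  248.4] [27, 11, 182] -0.0012 [ 0.5866 -0.2704  0.077 ]
[334.6 249. ] [14, 8, 90] 0.0719 [ 0.57  -0.208  0.077]
[[ 0.4956 -0.2762  0.0607]
 [ 0.5315 -0.2528  0.0603]
 [ 0.5255 -0.3092  0.0617]
 [ 0.4943 -0.222   0.0605]
 [ 0.4759 -0.2546  0.0608]]
top [381.  160.8] [52, 9, 305] 0.0014 [ 0.5987 -0.2704  0.077 ]
((0.47097787261009216, -0.2477550208568573), (0.17318984866142273, 0.009833695366978645), 82.67491149902344)
[-0.0878  0.4339  0.0256]
```

```bash
python3 -m pendant '[[-0.09,0.43,0.025,0,0,0],[-0.09,0.43,0.025,0,0,0],[-0.09,0.43,0.025,0,0,0],[-0.09,0.43,0.025,0,0,0],[-0.09,0.43,0.025,0,0,0],[-0.09,0.43,0.025,0,0,0],[-0.09,0.43,0.025,0,0,0],[-0.09,0.43,0.025,0,0,0],[-0.09,0.43,0.025,0,0,0],[-0.09,0.43,0.025,0,0,0],[-0.09,0.43,0.025,0,0,0],[-0.09,0.43,0.025,0,0,0]]'
python3 -m pendant '[[0,0,0,0,0,0],[0,0,0,0,0,0],[0,0,0,0,0,0]]'
python3 - <<'E'
from plant import r
import cv2,pickle
c=r.capture("wrist");pickle.dump(c,open('w2.pkl','wb'));cv2.imwrite("pics/w2.png",c["frame"][:,:,::-1])
E
```

```text
time_s: 2.45
tcp_pos: [0.4537, 0.1843, 0.2701]
eef_rot: [-180.0, -0.0, -164.2]
contact_force: [-0.2, 0.6, -0.3]
gripper_width: 0.0501
gripper_force: 0.0
time_s: 2.7
tcp_pos: [0.4539, 0.1806, 0.2709]
eef_rot: [-180.0, -0.0, -164.4]
contact_force: [-0.3, -0.8, 0.4]
gripper_width: 0.0501
gripper_force: 0.0
```

View pics/w2.png

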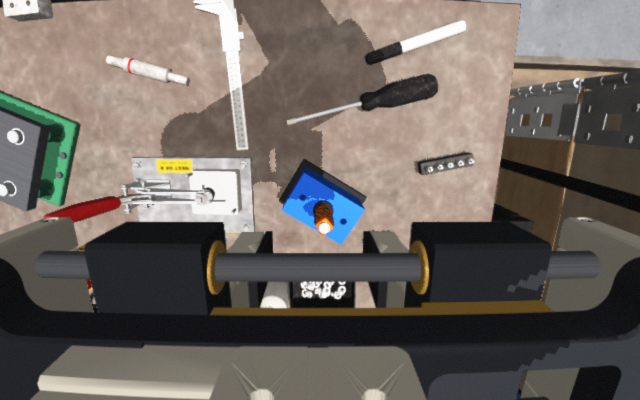

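The wrist view shows the blue block at (323,202), with the orange probe handle leaning by perspective to a bright top at (325,228). The holes are near (303,198) and (344,221). Next I'll take a close crop and measure.

```bash
python3 - <<'E'
import pickle;from st import *
c=pickle.load(open('w2.pkl','rb'))
cv2.imwrite("pics/crop2.png",cv2.resize(c["frame"][150:255,260:390,::-1],None,fx=6,fy=5.7,interpolation=cv2.INTER_NEAREST))
m=mask(c,(100,130,50),(125,255,255));b=max([b for b in blobs(m,300) if abs(b[0][0]-323)<60],key=lambda b:b[1][4])
uv=np.argwhere(b[2])[:,::-1].astype(float);P=zpts(c,uv);t=P[(P[:,2]>.05)&(P[:,2]<.07)]
print('block',cv2.minAreaRect(np.float32(t[:,:2])),np.median(t[:,2]))
roi=np.zeros(c["frame"].shape[:2],bool);roi[190:245,295:350]=1
vv,uu=np.where(roi);P=zpts(c,np.c_[uu,vv].astype(float))
for a,bz in((.07,.10),(.10,.118),(.118,.135)):
    k=(P[:,2]>a)&(P[:,2]<bz)&(np.hypot(P[:,0]-.488,P[:,1]-.206)<.03)
    print(a,k.sum(),P[k].mean(0).round(4),P[k].max(0).round(4),cv2.minAreaRect(np.float32(P[k][:,:2])) if k.sum()>3 else '',np.c_[uu,vv][k].mean(0))
c=pickle.load(open('w1.pkl','rb'))
for b in buttons(c,0.069,(240,140,390,255)):
  if b[2]>.05:print(b[0],b[3].round(4))
E
```

```text
block ((0.49026718735694885, 0.19765688478946686), (0.08997183293104172, 0.05625593289732933), 74.02033233642578) 0.05858451267783507
0.07 131 [0.485  0.1956 0.0863] [0.4928 0.2088 0.1   ] ((0.4851584732532501, 0.1968565434217453), (0.01216374896466732, 0.022210106253623962), 8.692268371582031) [322.89312977 211.33587786]
0.1 89 [0.4848 0.1959 0.1097] [0.4921 0.2087 0.1178] ((0.48486247658729553, 0.19700321555137634), (0.011053061112761497, 0.021933110430836678), 9.56623649597168) [323.52808989 217.23595506]
0.118 224 [0.4888 0.197  0.1249] [0.4992 0.2071 0.1289] ((0.4898521900177002, 0.19728262722492218), (0.01594884693622589, 0.015657350420951843), 57.39988327026367) [323.80803571 225.39732143]
[279.6 169.5] [ 0.4879 -0.3045  0.069 ]
[319.1 186.1] [ 0.4951 -0.2505  0.069 ]
[357.3 201.7] [ 0.5015 -0.197   0.069 ]
[260.4 219. ] [ 0.5587 -0.3132  0.069 ]
[297.5 234.3] [ 0.5662 -0.2605  0.069 ]
[334.6 249. ] [ 0.5732 -0.2066  0.069 ]
```

View pics/crop2.png

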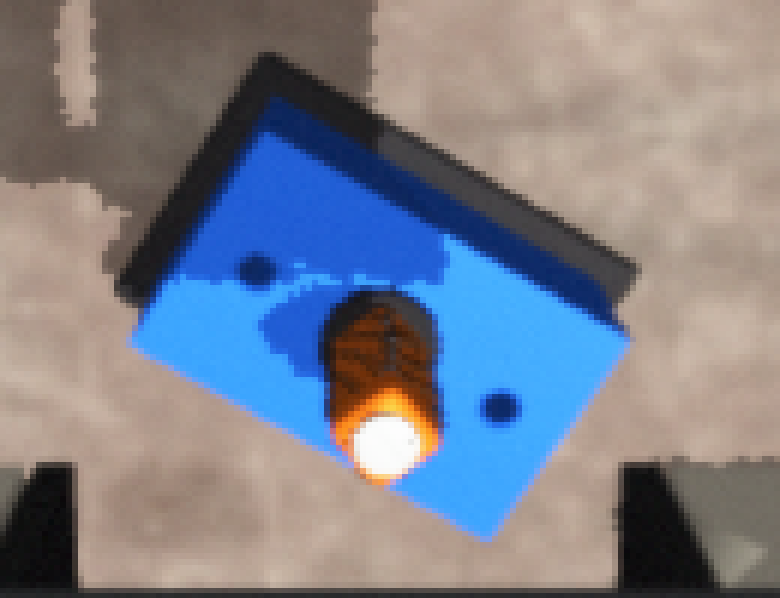

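The choice is confirmed: a small orange square handle in the blue block's middle hole, between the holes at about (303,197) and (343,221). It sits diamond-wise to the image, with faces at about 57° in world. I'll turn to it and come lower, then re-measure from there as the second view.

```bash
python3 -m pendant '[[-0.039,0.0065,0.06,0,0,-41.7],[-0.039,0.0065,0.06,0,0,-41.7],[-0.039,0.0065,0.06,0,0,-41.7],[-0.039,0.0065,0.06,0,0,-41.7],[-0.039,0.0065,0.06,0,0,-41.7],[-0.039,0.0065,0.06,0,0,-41.7],[-0.039,0.0065,0.06,0,0,-41.7],[-0.039,0.0065,0.06,0,0,-41.7],[-0.039,0.0065,0.06,0,0,-41.7]]'
python3 - <<'E'
from plant import r
import cv2,pickle;from h import *
c=r.capture("wrist");pickle.dump(c,open('w3.pkl','wb'));cv2.imwrite("pics/w3.png",c["frame"][:,:,::-1])
vv,uu=np.mgrid[0:400,0:640];uv=np.c_[uu.ravel(),vv.ravel()].astype(float);P=zpts(c,uv)
near=np.hypot(P[:,0]-.49,P[:,1]-.1975)<.025
for a,b in((.07,.118),(.12,.135)):
    k=near&(P[:,2]>a)&(P[:,2]<b)
    if k.sum()>3:print(k.sum(),P[k].mean(0).round(4),cv2.minAreaRect(np.float32(P[k][:,:2])),uv[k].min(0),uv[k].max(0))
# two-view height of the white cap
w=pickle.load(open('w2.pkl','rb'))
def cap(c,ctr):
    g=cv2.cvtColor(c["frame"],cv2.COLOR_RGB2HSV);m=((g[...,2]>225)&(g[...,1]<70)).astype(np.uint8)
    return min(blobs(m,20),key=lambda b:np.hypot(*(b[0]-ctr)))
K=uv[near&(P[:,2]>.12)&(P[:,2]<.135)]
a=cap(w,(325,225));b=cap(c,K.mean(0));print(a[0],a[1],b[0],b[1],tri(w,a[0],c,b[0]))
s=r.get_state();print(s['tcp_pos'],s['eef_rot'],s['joints'].round(1) if hasattr(s['joints'],'round') else s['joints'])
E
```

```text
time_s: 3.5
tcp_pos: [0.4897, 0.1983, 0.2111]
eef_rot: [-180.0, 0.0, -122.8]
contact_force: [-0.2, -0.7, -0.3]
gripper_width: 0.0502
gripper_force: 0.0
197 [0.486  0.1913 0.0967] ((0.4862438142299652, 0.19168061017990112), (0.0034360948484390974, 0.01634656824171543), 59.91780471801758) [308. 184.] [326. 197.]
345 [0.4898 0.1966 0.1253] ((0.4903479218482971, 0.19752928614616394), (0.01643526367843151, 0.015139205381274223), 56.75559616088867) [308. 195.] [326. 214.]
[324.1 227.7] [319, 223, 11, 10, 94] [315.8 209.7] [311, 206, 11, 8, 61] (array([0.49266574, 0.19931029, 0.12298794]), np.float64(0.002675089666938065))
[0.48960615 0.19842484 0.21105314] [-1.79997828e+02  1.64175387e-02 -1.22766650e+02] [ 43.3   7.4 -19.1  -0.  -63.6 -76.1]
```

Both views agree: handle centre (0.490,0.1975), top about 0.125, faces aligned with the fingers. I'll go down and grip.

```bash
python3 -m pendant '[[0,-0.001,0.035,0,0,0],[0,-0.001,0.07,0,0,0],[0,-0.001,0.1,0,0,0],[0,-0.001,0.12,0,0,0],[0,-0.001,0.133,0,0,0],[0,-0.001,0.133,0,0,0]]'
python3 -m pendant '[[0,0,0,0,0,0],[0,0,0,0,0,0],[0,0,0,0,0,0],[0,0,0,0,0,0],[0,0,0,0,0,0],[0,0,0,0,0,0]]' 0.0 45
```

```text
time_s: 4.05
tcp_pos: [0.4888, 0.197, 0.0751]
eef_rot: [179.9, -0.3, -122.7]
contact_force: [-0.5, 0.8, 0.0]
gripper_width: 0.05
gripper_force: 0.0
time_s: 4.55
tcp_pos: [0.4906, 0.1986, 0.0785]
eef_rot: [-180.0, 0.1, -122.6]
contact_force: [-1.7, 0.6, 4.6]
gripper_width: 0.0157
gripper_force: 44.3
```

```bash
python3 -c "
from plant import r
s=r.get_state();print(s['tcp_pos'],s['joints'])"
python3 -m pendant '[[0,0,-0.02,0,0,0],[0,0,-0.05,0,0,0],[0,0,-0.085,0,0,0],[0,0,-0.125,0,0,0],[0,0,-0.165,0,0,0],[0,0,-0.18,0,0,0],[0,0,-0.18,0,0,0],[0,0,-0.18,0,0,0]]'
python3 - <<'E'
from plant import r
import cv2,pickle;from h import *
c=r.capture("wrist");pickle.dump(c,open('w4.pkl','wb'))
s=r.get_state();print(s['tcp_pos'],s['contact_force'],s['moment'])
cv2.imwrite("pics/w4.png",c["frame"][100:400,160:480,::-1])
B=np.array([[.4879,-.3045],[.4951,-.2505],[.5015,-.197],[.5587,-.3132],[.5662,-.2605],[.5732,-.2066]])
# grid fit: rows (x=-36 then +36), y=-54,0,54
G=np.array([[-36,-54],[-36,0],[-36,54],[36,-54],[36,0],[36,54]])/1000
ctr=B.mean(0);U,_,Vt=np.linalg.svd(G.T@(B-ctr));Rm=(U@Vt).T
F=G@Rm.T+ctr;print(ctr,np.degrees(np.arctan2(Rm[1,0],Rm[0,0])));print(F.round(4).tolist());print(((B-F)*1000).round(1).tolist())
print(dw([.5662,-.2605,.25]))
E
```

```text
[0.49058357 0.19860423 0.07853605] [ 4.32873812e+01  1.53811667e+01 -2.86590189e+01  8.08594367e-04
 -4.58912679e+01 -7.58487969e+01]
time_s: 5.22
tcp_pos: [0.4904, 0.1986, 0.2589]
eef_rot: [-180.0, 0.1, -122.6]
contact_force: [-0.5, -0.2, -1.1]
gripper_width: 0.0154
gripper_force: 45.0
[0.4898192  0.19822666 0.25755714] [-0.74513101 -0.1548007  -1.00116792] [0.05422574 0.02933245 0.00731283]
[ 0.53043333 -0.25538333] -7.505142367677941
[[0.4877, -0.3042], [0.4947, -0.2507], [0.5018, -0.1971], [0.5591, -0.3136], [0.5661, -0.2601], [0.5732, -0.2065]]
[[0.2, -0.3], [0.4, 0.2], [-0.3, 0.1], [-0.4, 0.4], [0.1, -0.4], [0.0, -0.1]]
[ 0.3455 -0.3113  0.0073]
```

View pics/w4.png

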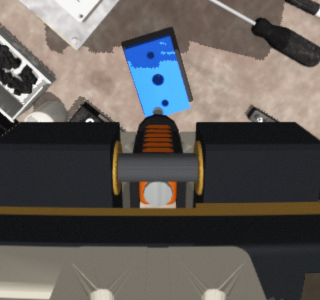

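The probe is held upright in the fingers, with its tip over the block's three holes near (156,115). The button grid fits within 0.5 mm at stage yaw −7.5°. Next I'll carry it over the clamp to the first button.

```bash
python3 -m pendant '[[0.326,-0.223,-0.01,0,0,0],[0.326,-0.223,-0.01,0,0,0],[0.326,-0.223,-0.01,0,0,0],[0.326,-0.223,-0.01,0,0,0],[0.326,-0.223,-0.01,0,0,0],[0.326,-0.223,-0.01,0,0,0],[0.326,-0.223,-0.01,0,0,0],[0.326,-0.223,-0.01,0,0,0],[0.326,-0.223,-0.01,0,0,0],[0.326,-0.223,-0.01,0,0,0],[0.326,-0.223,-0.01,0,0,0],[0.326,-0.223,-0.01,0,0,0]]'
python3 -m pendant '[[0,0,0.03,0,0,0],[0,0,0.065,0,0,0],[0,0,0.095,0,0,0],[0,0,0.105,0,0,0],[0,0,0.105,0,0,0],[0,0,0.105,0,0,0]]'
python3 -m pendant '[[0,0,0,0,0,0],[0,0,0,0,0,0]]'
python3 - <<'E'
from h import *
from plant import r
s=r.get_state();print(s['tcp_pos'],s['contact_force'],s['time_s'],dw([.5018,-.1971,.150]))
c=r.capture("wrist");cv2.imwrite("pics/w5.png",c["frame"][60:360,120:520,::-1])
s=r.get_state();print(s['tcp_pos'],s['contact_force'])
E
```

```text
time_s: 6.27
tcp_pos: [0.5018, -0.1975, 0.2658]
eef_rot: [179.8, -0.1, -122.7]
contact_force: [-0.0, -0.8, -1.1]
gripper_width: 0.0159
gripper_force: 45.0
time_s: 6.77
tcp_pos: [0.5032, -0.196, 0.1633]
eef_rot: [180.0, -0.1, -122.5]
contact_force: [0.9, 0.4, -0.2]
gripper_width: 0.0157
gripper_force: 45.0
time_s: 6.93
tcp_pos: [0.5042, -0.1963, 0.1648]
eef_rot: [-179.8, 0.1, -122.5]
contact_force: [0.6, 0.1, -1.0]
gripper_width: 0.0157
gripper_force: 45.0
[ 0.50419098 -0.1963093   0.16482637] [ 0.64861266  0.07269595 -0.99692518] 6.9333 [0.002  0.0016 0.0148]
[ 0.50398558 -0.19633007  0.1646416 ] [ 0.1025003  -0.06573232 -1.67727011]
```

View pics/w5.png

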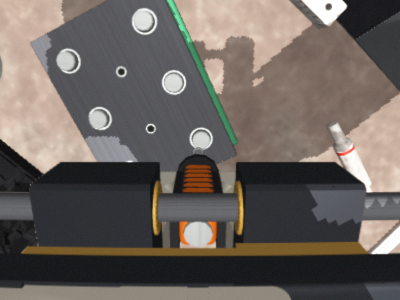

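The ball tip shows at (199,153), just above the near button at (201,138). I'll correct the small XY error, descend above the highest possible top, then feel down in small steps.

```bash
P="python3 -m pendant"; f(){ grep -E "tcp_pos|contact_force" | sed 's/tcp_pos//;s/contact_force/F/' | tr '\n' ' '; echo; }
python3 -m pendant '[[0.002,0.0015,0.008,0,0,0],[0.002,0.0015,0.015,0,0,0],[0.002,0.0015,0.018,0,0,0],[0.002,0.0015,0.018,0,0,0]]'|f
python3 -m pendant '[[0,0,0.001,0,0,0],[0,0,0.001,0,0,0]]'|f
python3 -m pendant '[[0,0,0.001,0,0,0],[0,0,0.001,0,0,0]]'|f
python3 -m pendant '[[0,0,0.001,0,0,0],[0,0,0.001,0,0,0]]'|f
python3 -m pendant '[[0,0,0.001,0,0,0],[0,0,0.001,0,0,0]]'|f
```

```text
: [0.4997, -0.1973, 0.1438] F: [-0.5, 0.5, -1.0] 
: [0.5006, -0.1973, 0.1437] F: [0.3, -0.6, -1.6] 
: [0.5006, -0.1973, 0.1429] F: [0.6, 0.5, -1.8] 
: [0.5005, -0.1972, 0.1418] F: [-0.5, 0.0, -1.2] 
: [0.5005, -0.1973, 0.1407] F: [0.1, 0.3, -0.7]
```

```bash
f(){ grep -E "tcp_pos|contact_force" | sed 's/tcp_pos//;s/contact_force/F/' | tr '\n' ' '; echo; }
python3 -m pendant '[[0,0,0.001,0,0,0],[0,0,0.001,0,0,0]]'|f
python3 -m pendant '[[0,0,0.0005,0,0,0],[0,0,0.0005,0,0,0]]'|f
python3 -m pendant '[[0,0,0.0005,0,0,0],[0,0,0.0005,0,0,0]]'|f
python3 -m pendant '[[0,0,0.0005,0,0,0],[0,0,0.0005,0,0,0]]'|f
```

```text
: [0.5004, -0.1972, 0.1397] F: [0.7, -0.6, -1.1] 
: [0.5005, -0.1973, 0.1393] F: [-0.1, 0.4, -0.7] 
: [0.5005, -0.1973, 0.1388] F: [-0.4, 0.0, -1.0] 
: [0.5005, -0.1973, 0.1383] F: [0.8, -0.1, -1.3]
```

```bash
f(){ grep -E "tcp_pos|contact_force" | sed 's/tcp_pos//;s/contact_force/F/' | tr '\n' ' '; echo; }
python3 -m pendant '[[0,0,0.0005,0,0,0],[0,0,0.0005,0,0,0]]'|f
python3 -m pendant '[[0,0,0.0005,0,0,0],[0,0,0.0005,0,0,0]]'|f
python3 -m pendant '[[0,0,0.0005,0,0,0],[0,0,0.0005,0,0,0]]'|f
```

```text
: [0.5005, -0.1973, 0.1378] F: [-0.2, -0.2, -1.2] 
: [0.5006, -0.1973, 0.1375] F: [-0.7, -0.3, 0.7] 
: [0.5007, -0.1973, 0.1373] F: [-0.1, 0.8, 3.3]
```

Contact is near TCP z 0.1375 with a soft stiffness of about 5 N/mm. For the next buttons I'll type the same steps, and stop the chain as soon as a force shows.

```bash
cat > f.sh <<'E'
f(){ o=$(grep -E "time_s|tcp_pos|contact_force|Err|err" | tr '\n' ' '); echo $o; z=$(echo "$o"|sed 's/.*, //;s/\].*//'); awk "BEGIN{exit !($z<1.8)}" || { echo STOP; exit; }; }
E
. ./f.sh
python3 -m pendant '[[0,0,-0.006,0,0,0],[0,0,-0.01,0,0,0],[0.025,-0.011,-0.01,0,0,0],[0.049,-0.023,-0.01,0,0,0],[0.049,-0.023,-0.007,0,0,0],[0.049,-0.023,-0.006,0,0,0],[0.049,-0.023,-0.006,0,0,0]]'|tee /dev/null|f
python3 -m pendant '[[0,0,0.001,0,0,0],[0,0,0.001,0,0,0]]'>o; f<o
python3 -m pendant '[[0,0,0.001,0,0,0],[0,0,0.001,0,0,0]]'>o; f<o
python3 -m pendant '[[0,0,0.001,0,0,0],[0,0,0.001,0,0,0]]'>o; f<o
python3 -m pendant '[[0,0,0.001,0,0,0],[0,0,0.001,0,0,0]]'>o; f<o
python3 -m pendant '[[0,0,0.001,0,0,0],[0,0,0.001,0,0,0]]'>o; f<o
python3 -m pendant '[[0,0,0.0005,0,0,0],[0,0,0.0005,0,0,0]]'>o; f<o
python3 -m pendant '[[0,0,0.0005,0,0,0],[0,0,0.0005,0,0,0]]'>o; f<o
```

```text
time_s: 9.73 tcp_pos: [0.4933, -0.2509, 0.1426] contact_force: [1.0, 1.2, -1.3]
time_s: 9.9 tcp_pos: [0.4937, -0.2504, 0.1419] contact_force: [-0.3, 0.5, -1.0]
time_s: 10.07 tcp_pos: [0.4936, -0.2505, 0.1408] contact_force: [0.6, 0.4, -1.2]
time_s: 10.23 tcp_pos: [0.4935, -0.2507, 0.1398] contact_force: [-0.4, -0.7, -0.7]
time_s: 10.4 tcp_pos: [0.4935, -0.2509, 0.1387] contact_force: [0.6, -0.4, -1.4]
time_s: 10.57 tcp_pos: [0.4935, -0.2509, 0.1377] contact_force: [-0.3, 0.0, -0.7]
time_s: 10.73 tcp_pos: [0.4936, -0.251, 0.1375] contact_force: [0.3, 0.4, 0.9]
time_s: 10.9 tcp_pos: [0.4936, -0.251, 0.1373] contact_force: [-0.5, 1.3, 4.3]
STOP
```

```bash
. ./f.sh
python3 -m pendant '[[0,0,-0.006,0,0,0],[0,0,-0.01,0,0,0],[0.025,-0.011,-0.01,0,0,0],[0.049,-0.023,-0.01,0,0,0],[0.049,-0.023,-0.007,0,0,0],[0.049,-0.023,-0.006,0,0,0],[0.049,-0.023,-0.006,0,0,0]]'>o; f<o
python3 -m pendant '[[0,0,0.001,0,0,0],[0,0,0.001,0,0,0]]'>o; f<o
python3 -m pendant '[[0,0,0.001,0,0,0],[0,0,0.001,0,0,0]]'>o; f<o
python3 -m pendant '[[0,0,0.001,0,0,0],[0,0,0.001,0,0,0]]'>o; f<o
python3 -m pendant '[[0,0,0.001,0,0,0],[0,0,0.001,0,0,0]]'>o; f<o
python3 -m pendant '[[0,0,0.001,0,0,0],[0,0,0.001,0,0,0]]'>o; f<o
python3 -m pendant '[[0,0,0.0005,0,0,0],[0,0,0.0005,0,0,0]]'>o; f<o
python3 -m pendant '[[0,0,0.0005,0,0,0],[0,0,0.0005,0,0,0]]'>o; f<o
```

```text
time_s: 11.48 tcp_pos: [0.4863, -0.3046, 0.1426] contact_force: [-0.3, 0.3, -1.2]
time_s: 11.65 tcp_pos: [0.4867, -0.3041, 0.1419] contact_force: [0.2, -0.0, 0.2]
time_s: 11.82 tcp_pos: [0.4867, -0.3042, 0.1409] contact_force: [-0.2, 0.2, 0.2]
time_s: 11.98 tcp_pos: [0.4866, -0.3044, 0.1398] contact_force: [-0.3, -1.3, -1.5]
time_s: 12.15 tcp_pos: [0.4865, -0.3045, 0.1387] contact_force: [-0.4, 0.2, -0.4]
time_s: 12.32 tcp_pos: [0.4865, -0.3046, 0.1377] contact_force: [0.4, 0.4, -0.2]
time_s: 12.48 tcp_pos: [0.4866, -0.3047, 0.1375] contact_force: [-0.7, 0.9, 0.5]
time_s: 12.65 tcp_pos: [0.4867, -0.3047, 0.1373] contact_force: [-1.7, 1.4, 2.6]
STOP
```

```bash
. ./f.sh
python3 -m pendant '[[0,0,-0.006,0,0,0],[0,0,-0.011,0,0,0],[-0.01,-0.022,-0.011,0,0,0],[-0.021,-0.044,-0.011,0,0,0],[-0.0315,-0.066,-0.011,0,0,0],[-0.0315,-0.066,-0.008,0,0,0],[-0.0315,-0.066,-0.006,0,0,0],[-0.0315,-0.066,-0.006,0,0,0]]'>o; f<o
python3 -m pendant '[[0,0,0.001,0,0,0],[0,0,0.001,0,0,0]]'>o; f<o
python3 -m pendant '[[0,0,0.001,0,0,0],[0,0,0.001,0,0,0]]'>o; f<o
python3 -m pendant '[[0,0,0.001,0,0,0],[0,0,0.001,0,0,0]]'>o; f<o
python3 -m pendant '[[0,0,0.001,0,0,0],[0,0,0.001,0,0,0]]'>o; f<o
python3 -m pendant '[[0,0,0.001,0,0,0],[0,0,0.001,0,0,0]]'>o; f<o
python3 -m pendant '[[0,0,0.0005,0,0,0],[0,0,0.0005,0,0,0]]'>o; f<o
python3 -m pendant '[[0,0,0.0005,0,0,0],[0,0,0.0005,0,0,0]]'>o; f<o
```

```text
time_s: 13.32 tcp_pos: [0.5584, -0.3133, 0.142] contact_force: [-0.4, -0.3, -0.4]
time_s: 13.48 tcp_pos: [0.5585, -0.3135, 0.142] contact_force: [-1.0, 0.1, -1.6]
time_s: 13.65 tcp_pos: [0.5588, -0.3136, 0.1411] contact_force: [-0.3, 0.4, -0.5]
time_s: 13.82 tcp_pos: [0.559, -0.3136, 0.1399] contact_force: [0.4, 0.1, -2.0]
time_s: 13.98 tcp_pos: [0.559, -0.3136, 0.1387] contact_force: [-0.1, -0.4, -1.5]
time_s: 14.15 tcp_pos: [0.5592, -0.3136, 0.1377] contact_force: [0.4, 0.0, -0.6]
time_s: 14.32 tcp_pos: [0.5592, -0.3137, 0.1375] contact_force: [-1.2, 0.1, 0.5]
time_s: 14.48 tcp_pos: [0.5592, -0.3137, 0.1373] contact_force: [-1.7, 0.7, 2.6]
STOP
```

```bash
. ./f.sh
python3 -m pendant '[[0,0,-0.006,0,0,0],[0,0,-0.01,0,0,0],[-0.025,0.011,-0.01,0,0,0],[-0.049,0.023,-0.01,0,0,0],[-0.049,0.023,-0.007,0,0,0],[-0.049,0.023,-0.006,0,0,0],[-0.049,0.023,-0.006,0,0,0]]'>o; f<o
python3 -m pendant '[[0,0,0.001,0,0,0],[0,0,0.001,0,0,0]]'>o; f<o
python3 -m pendant '[[0,0,0.001,0,0,0],[0,0,0.001,0,0,0]]'>o; f<o
python3 -m pendant '[[0,0,0.001,0,0,0],[0,0,0.001,0,0,0]]'>o; f<o
python3 -m pendant '[[0,0,0.001,0,0,0],[0,0,0.001,0,0,0]]'>o; f<o
python3 -m pendant '[[0,0,0.001,0,0,0],[0,0,0.001,0,0,0]]'>o; f<o
python3 -m pendant '[[0,0,0.0005,0,0,0],[0,0,0.0005,0,0,0]]'>o; f<o
python3 -m pendant '[[0,0,0.0005,0,0,0],[0,0,0.0005,0,0,0]]'>o; f<o
```

```text
time_s: 15.07 tcp_pos: [0.5662, -0.2598, 0.1429] contact_force: [0.5, 0.4, -1.3]
time_s: 15.23 tcp_pos: [0.566, -0.2606, 0.1417] contact_force: [0.5, 0.2, -1.6]
time_s: 15.4 tcp_pos: [0.566, -0.2604, 0.1407] contact_force: [-0.6, 0.2, -1.6]
time_s: 15.57 tcp_pos: [0.566, -0.2601, 0.1397] contact_force: [0.5, -0.2, -0.7]
time_s: 15.73 tcp_pos: [0.5661, -0.2599, 0.1387] contact_force: [0.1, 0.1, -0.8]
time_s: 15.9 tcp_pos: [0.5661, -0.2599, 0.1377] contact_force: [-0.2, 0.4, -0.9]
time_s: 16.07 tcp_pos: [0.5662, -0.2599, 0.1375] contact_force: [-1.0, 0.6, 0.0]
time_s: 16.23 tcp_pos: [0.5662, -0.26, 0.1373] contact_force: [-1.6, 1.1, 3.2]
STOP
```

Five are level, so the sixth should be the high one. I'll feel it lightly.

```bash
. ./f.sh
python3 -m pendant '[[0,0,-0.006,0,0,0],[0,0,-0.012,0,0,0],[-0.025,0.011,-0.012,0,0,0],[-0.049,0.023,-0.012,0,0,0],[-0.049,0.023,-0.008,0,0,0],[-0.049,0.023,-0.007,0,0,0],[-0.049,0.023,-0.007,0,0,0]]'>o; f<o
python3 -m pendant '[[0,0,0.001,0,0,0],[0,0,0.001,0,0,0]]'>o; f<o
python3 -m pendant '[[0,0,0.001,0,0,0],[0,0,0.001,0,0,0]]'>o; f<o
python3 -m pendant '[[0,0,0.0005,0,0,0],[0,0,0.0005,0,0,0]]'>o; f<o
python3 -m pendant '[[0,0,0.0005,0,0,0],[0,0,0.0005,0,0,0]]'>o; f<o
python3 -m pendant '[[0,0,0.0005,0,0,0],[0,0,0.0005,0,0,0]]'>o; f<o
python3 -m pendant '[[0,0,0.0005,0,0,0],[0,0,0.0005,0,0,0]]'>o; f<o
python3 -m pendant '[[0,0,0.0005,0,0,0],[0,0,0.0005,0,0,0]]'>o; f<o
python3 -m pendant '[[0,0,0.0005,0,0,0],[0,0,0.0005,0,0,0]]'>o; f<o
```

```text
time_s: 16.82 tcp_pos: [0.5731, -0.2061, 0.1439] contact_force: [-0.3, -0.7, -1.0]
time_s: 16.98 tcp_pos: [0.573, -0.2069, 0.1428] contact_force: [-1.1, 0.2, -0.9]
time_s: 17.15 tcp_pos: [0.5732, -0.2068, 0.142] contact_force: [-0.5, 0.5, -0.6]
time_s: 17.32 tcp_pos: [0.5732, -0.2067, 0.1418] contact_force: [-0.4, -0.2, 3.5]
STOP
```

The sixth button (stage +36,+54) makes contact at 0.1418, so it stands about 4.4 mm high. I'll press it in small steps and watch the measured height.

```bash
g(){ grep -E "tcp_pos|contact_force"|tr '\n' ' '; echo; }
python3 -m pendant '[[0,0,0.0005,0,0,0],[0,0,0.001,0,0,0],[0,0,0.001,0,0,0]]'|g
python3 -m pendant '[[0,0,0.0005,0,0,0],[0,0,0.001,0,0,0],[0,0,0.001,0,0,0]]'|g
python3 -m pendant '[[0,0,0.0005,0,0,0],[0,0,0.001,0,0,0],[0,0,0.001,0,0,0]]'|g
python3 -m pendant '[[0,0,0.0005,0,0,0],[0,0,0.001,0,0,0],[0,0,0.001,0,0,0]]'|g
```

```text
tcp_pos: [0.5733, -0.2067, 0.1415] contact_force: [-2.2, -1.3, 8.1] 
tcp_pos: [0.5734, -0.2068, 0.1412] contact_force: [-4.0, -0.2, 12.2] 
tcp_pos: [0.5733, -0.2068, 0.1403] contact_force: [-3.7, 0.3, 13.5] 
tcp_pos: [0.5734, -0.2068, 0.1393] contact_force: [-4.5, 0.4, 13.2]
```

```bash
g(){ grep -E "tcp_pos|contact_force"|tr '\n' ' '; echo; }
python3 -m pendant '[[0,0,0.0005,0,0,0],[0,0,0.001,0,0,0],[0,0,0.001,0,0,0]]'|g
python3 -m pendant '[[0,0,0.0007,0,0,0],[0,0,0.0007,0,0,0]]'|g
echo retouch
python3 -m pendant '[[0,0,-0.003,0,0,0],[0,0,-0.006,0,0,0],[0,0,-0.006,0,0,0],[0,0,-0.006,0,0,0]]'|g
. ./f.sh
python3 -m pendant '[[0,0,0.001,0,0,0],[0,0,0.001,0,0,0]]'>o; f<o
python3 -m pendant '[[0,0,0.0005,0,0,0],[0,0,0.0005,0,0,0]]'>o; f<o
python3 -m pendant '[[0,0,0.0005,0,0,0],[0,0,0.0005,0,0,0]]'>o; f<o
python3 -m pendant '[[0,0,0.0005,0,0,0],[0,0,0.0005,0,0,0]]'>o; f<o
python3 -m pendant '[[0,0,0.0005,0,0,0],[0,0,0.0005,0,0,0]]'>o; f<o
python3 -m pendant '[[0,0,0.0005,0,0,0],[0,0,0.0005,0,0,0]]'>o; f<o
python3 -m pendant '[[0,0,0.0005,0,0,0],[0,0,0.0005,0,0,0]]'>o; f<o
```

```text
tcp_pos: [0.5734, -0.2068, 0.1383] contact_force: [-5.2, -0.1, 12.7] 
tcp_pos: [0.5734, -0.2068, 0.1376] contact_force: [-3.9, 0.2, 12.7] 
retouch
tcp_pos: [0.5731, -0.2061, 0.1415] contact_force: [-0.5, 0.0, -1.3] 
time_s: 19.23 tcp_pos: [0.5729, -0.2061, 0.1401] contact_force: [0.7, -0.8, -1.3]
time_s: 19.4 tcp_pos: [0.573, -0.2062, 0.1398] contact_force: [0.5, 0.4, -0.5]
time_s: 19.57 tcp_pos: [0.5731, -0.2062, 0.1395] contact_force: [0.3, -0.7, -0.8]
time_s: 19.73 tcp_pos: [0.5731, -0.2062, 0.1391] contact_force: [-0.4, 0.8, -1.3]
time_s: 19.9 tcp_pos: [0.5731, -0.2062, 0.1386] contact_force: [0.3, 0.1, -1.0]
time_s: 20.07 tcp_pos: [0.5732, -0.2063, 0.1383] contact_force: [-0.6, 0.8, 0.8]
time_s: 20.23 tcp_pos: [0.5732, -0.2063, 0.1381] contact_force: [-0.9, 0.4, 2.4]
STOP
```

```bash
g(){ grep -E "tcp_pos|contact_force"|tr '\n' ' '; echo; }
python3 -m pendant '[[0,0,0.001,0,0,0],[0,0,0.0015,0,0,0],[0,0,0.002,0,0,0],[0,0,0.002,0,0,0]]'|g
python3 -m pendant '[[0,0,0.0004,0,0,0],[0,0,0.0007,0,0,0],[0,0,0.0007,0,0,0]]'|g
echo retouch
python3 -m pendant '[[0,0,-0.003,0,0,0],[0,0,-0.006,0,0,0],[0,0,-0.006,0,0,0],[0,0,-0.006,0,0,0]]'|g
. ./f.sh
python3 -m pendant '[[0,0,0.001,0,0,0],[0,0,0.001,0,0,0]]'>o; f<o
python3 -m pendant '[[0,0,0.0005,0,0,0],[0,0,0.0005,0,0,0]]'>o; f<o
python3 -m pendant '[[0,0,0.0005,0,0,0],[0,0,0.0005,0,0,0]]'>o; f<o
python3 -m pendant '[[0,0,0.0005,0,0,0],[0,0,0.0005,0,0,0]]'>o; f<o
python3 -m pendant '[[0,0,0.0005,0,0,0],[0,0,0.0005,0,0,0]]'>o; f<o
python3 -m pendant '[[0,0,0.0005,0,0,0],[0,0,0.0005,0,0,0]]'>o; f<o
python3 -m pendant '[[0,0,0.0005,0,0,0],[0,0,0.0005,0,0,0]]'>o; f<o
python3 -m pendant '[[0,0,0.0005,0,0,0],[0,0,0.0005,0,0,0]]'>o; f<o
```

```text
tcp_pos: [0.5733, -0.2064, 0.1374] contact_force: [-4.7, 2.7, 13.0] 
tcp_pos: [0.5734, -0.2064, 0.1368] contact_force: [-3.8, 2.4, 12.5] 
retouch
tcp_pos: [0.5732, -0.2062, 0.1409] contact_force: [0.1, 0.1, -2.0] 
time_s: 21.32 tcp_pos: [0.5729, -0.2062, 0.1394] contact_force: [-0.4, -0.3, -0.8]
time_s: 21.48 tcp_pos: [0.573, -0.2062, 0.1391] contact_force: [-0.4, -0.2, -1.2]
time_s: 21.65 tcp_pos: [0.5731, -0.2062, 0.1388] contact_force: [-0.8, -0.0, -0.1]
time_s: 21.82 tcp_pos: [0.5731, -0.2062, 0.1384] contact_force: [-0.2, -0.6, -1.0]
time_s: 21.98 tcp_pos: [0.5731, -0.2062, 0.1379] contact_force: [0.3, -0.1, -1.7]
time_s: 22.15 tcp_pos: [0.5732, -0.2063, 0.1375] contact_force: [-0.7, -0.4, -1.0]
time_s: 22.32 tcp_pos: [0.5732, -0.2063, 0.1373] contact_force: [-0.6, -0.2, 2.5]
STOP
```

This now reads the same as the five (2.5 N at 0.1373). I'll re-feel a neighbour to rule out the probe having slipped in the grip.

```bash
. ./f.sh
python3 -m pendant '[[0,0,-0.006,0,0,0],[0,0,-0.01,0,0,0],[0.025,-0.011,-0.01,0,0,0],[0.049,-0.023,-0.01,0,0,0],[0.049,-0.023,-0.006,0,0,0],[0.049,-0.023,-0.003,0,0,0],[0.049,-0.023,-0.003,0,0,0]]'>o; f<o
python3 -m pendant '[[0,0,0.001,0,0,0],[0,0,0.001,0,0,0]]'>o; f<o
python3 -m pendant '[[0,0,0.001,0,0,0],[0,0,0.001,0,0,0]]'>o; f<o
python3 -m pendant '[[0,0,0.0005,0,0,0],[0,0,0.0005,0,0,0]]'>o; f<o
python3 -m pendant '[[0,0,0.0005,0,0,0],[0,0,0.0005,0,0,0]]'>o; f<o
python3 -m pendant '[[0,0,0.0005,0,0,0],[0,0,0.0005,0,0,0]]'>o; f<o
```

```text
time_s: 22.9 tcp_pos: [0.5656, -0.2598, 0.1393] contact_force: [-0.1, 1.2, -2.3]
time_s: 23.07 tcp_pos: [0.5663, -0.2593, 0.139] contact_force: [0.0, 0.8, -0.7]
time_s: 23.23 tcp_pos: [0.5663, -0.2594, 0.138] contact_force: [-1.5, 0.5, -1.2]
time_s: 23.4 tcp_pos: [0.5663, -0.2597, 0.1376] contact_force: [-0.2, 0.4, -1.1]
time_s: 23.57 tcp_pos: [0.5664, -0.2598, 0.1374] contact_force: [-0.6, 2.0, 2.9]
STOP
```

Same reading, so no slip and the button is level. Now I'll return the probe.

```bash
python3 -m pendant '[[0,0,-0.01,0,0,0],[0,0,-0.04,0,0,0],[0,0,-0.08,0,0,0],[0,0,-0.115,0,0,0],[0,0,-0.125,0,0,0],[0,0,-0.125,0,0,0]]' | grep tcp
python3 -m pendant '[[-0.345,0.311,0,0,0,0],[-0.345,0.311,0,0,0,0],[-0.345,0.311,0,0,0,0],[-0.345,0.311,0,0,0,0],[-0.345,0.311,0,0,0,0],[-0.345,0.311,0,0,0,0],[-0.345,0.311,0,0,0,0],[-0.345,0.311,0,0,0,0],[-0.345,0.311,0,0,0,0],[-0.345,0.311,0,0,0,0],[-0.345,0.311,0,0,0,0],[-0.345,0.311,0,0,0,0]]' | grep tcp
python3 -m pendant '[[0,0,0.03,0,0,0],[0,0,0.06,0,0,0],[0,0,0.08,0,0,0],[0,0,0.08,0,0,0],[0,0,0.08,0,0,0],[0,0,0.08,0,0,0],[0,0,0.08,0,0,0]]'
python3 - <<'E'
from h import *
from plant import r
c=r.capture("wrist");cv2.imwrite("pics/w6.png",cv2.resize(c["frame"][100:300,200:440,::-1],None,fx=3,fy=3))
print(dw([.4903,.1980,.0785]))
E
```

```text
tcp_pos: [0.5678, -0.2607, 0.267]
tcp_pos: [0.4885, 0.2029, 0.2611]
time_s: 25.65
tcp_pos: [0.4906, 0.1986, 0.1836]
eef_rot: [-179.9, 0.1, -122.6]
contact_force: [-0.4, -0.7, -1.0]
gripper_width: 0.0158
gripper_force: 45.0
[ 9.000e-04 -1.000e-04  1.051e-01]
```

View pics/w6.png

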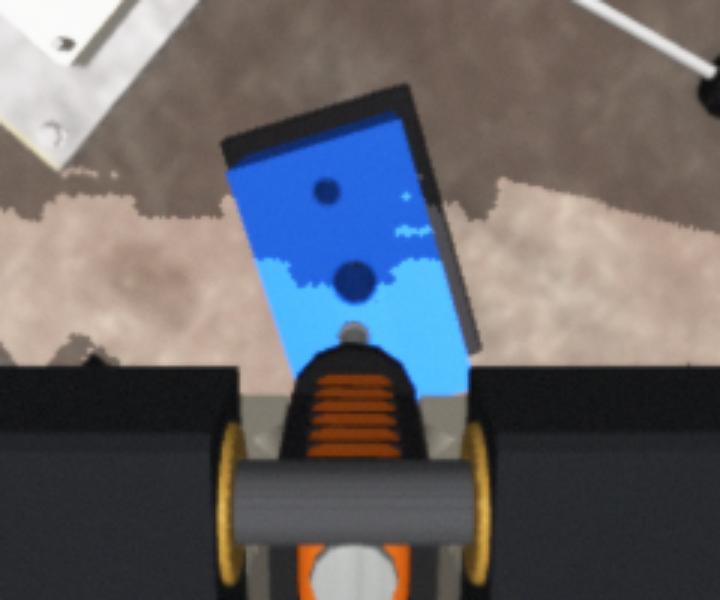

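The middle hole at (355,282) and the tip at (355,328) are lined up laterally. I'll lower in stages.

```bash
. ./f.sh
python3 -m pendant '[[0,0,0.02,0,0,0],[0,0,0.035,0,0,0],[0,0,0.045,0,0,0],[0,0,0.05,0,0,0],[0,0,0.05,0,0,0],[0,0,0.05,0,0,0]]'>o; f<o
python3 -m pendant '[[0,0,0.005,0,0,0],[0,0,0.01,0,0,0],[0,0,0.015,0,0,0],[0,0,0.015,0,0,0]]'>o; f<o
python3 -m pendant '[[0,0,0.01,0,0,0],[0,0,0.02,0,0,0],[0,0,0.03,0,0,0],[0,0,0.036,0,0,0],[0,0,0.036,0,0,0],[0,0,0.036,0,0,0]]'>o; f<o
```

```text
time_s: 26.2 tcp_pos: [0.4901, 0.1984, 0.1326] contact_force: [-0.3, -0.4, -0.9]
time_s: 26.53 tcp_pos: [0.4891, 0.1979, 0.116] contact_force: [-0.4, 0.8, -0.7]
time_s: 27.03 tcp_pos: [0.4895, 0.198, 0.0804] contact_force: [0.0, 0.1, -2.2]
```

```bash
. ./f.sh
python3 -m pendant '[[0,0,0.001,0,0,0],[0,0,0.001,0,0,0],[0,0,0.001,0,0,0]]'>o; f<o
python3 -m pendant '[[0,0,0.0005,0,0,0],[0,0,0.0005,0,0,0]]'>o; f<o
python3 -m pendant '[[0,0,0.0005,0,0,0],[0,0,0.0005,0,0,0]]'>o; f<o
python3 -m pendant '[[0,0,0.0005,0,0,0],[0,0,0.0005,0,0,0]]'>o; f<o
```

```text
time_s: 27.28 tcp_pos: [0.4898, 0.1983, 0.0802] contact_force: [0.0, -0.3, -0.3]
time_s: 27.45 tcp_pos: [0.4897, 0.1983, 0.0796] contact_force: [0.5, 0.5, -2.2]
time_s: 27.62 tcp_pos: [0.4897, 0.1982, 0.079] contact_force: [-0.5, 1.1, -0.2]
time_s: 27.78 tcp_pos: [0.4897, 0.1983, 0.0785] contact_force: [-0.3, 0.0, -0.6]
```

```bash
. ./f.sh
python3 -m pendant '[[0,0,0.0005,0,0,0],[0,0,0.0005,0,0,0]]'>o; f<o
python3 -m pendant '[[0,0,0.0005,0,0,0],[0,0,0.0005,0,0,0]]'>o; f<o
python3 -m pendant '[[0,0,0.0005,0,0,0],[0,0,0.0005,0,0,0]]'>o; f<o
```

```text
time_s: 27.95 tcp_pos: [0.4898, 0.1983, 0.0785] contact_force: [-2.3, -0.9, 5.6]
STOP
```

The collar is seated. I'll release and retreat upwards.

```bash
python3 -m pendant '[[0,0,-0.0005,0,0,0],[0,0,-0.0005,0,0,0],[0,0,-0.0005,0,0,0],[0,0,-0.0005,0,0,0],[0,0,-0.0005,0,0,0]]' 0.05 | grep -E "force|width"
python3 -m pendant '[[0,0,-0.015,0,0,0],[0,0,-0.035,0,0,0],[0,0,-0.06,0,0,0],[0,0,-0.09,0,0,0],[0,0,-0.125,0,0,0],[0,0,-0.16,0,0,0],[0,0,-0.19,0,0,0],[0.02,0,-0.19,0,0,0],[0.02,0,-0.19,0,0,0],[0.02,0,-0.19,0,0,0],[0.02,0,-0.19,0,0,0]]'
python3 - <<'E'
from h import *
from plant import r
c=r.capture("wrist");cv2.imwrite("pics/w7.png",c["frame"][:,:,::-1])
vv,uu=np.mgrid[0:400,0:640];uv=np.c_[uu.ravel(),vv.ravel()].astype(float);P=zpts(c,uv)
near=np.hypot(P[:,0]-.49,P[:,1]-.1975)<.025
k=near&(P[:,2]>.115)&(P[:,2]<.14);print(k.sum(),P[k].mean(0).round(4),P[k].max(0).round(4))
E
```

```text
contact_force: [0.2, 0.0, 0.0]
gripper_width: 0.0434
gripper_force: 0.0
time_s: 29.28
tcp_pos: [0.4788, 0.1813, 0.2682]
eef_rot: [180.0, -0.0, -122.6]
contact_force: [-0.6, 0.0, 0.9]
gripper_width: 0.0497
gripper_force: 0.0
244 [0.4888 0.1959 0.1248] [0.4989 0.2067 0.1295]
```

View pics/w7.png

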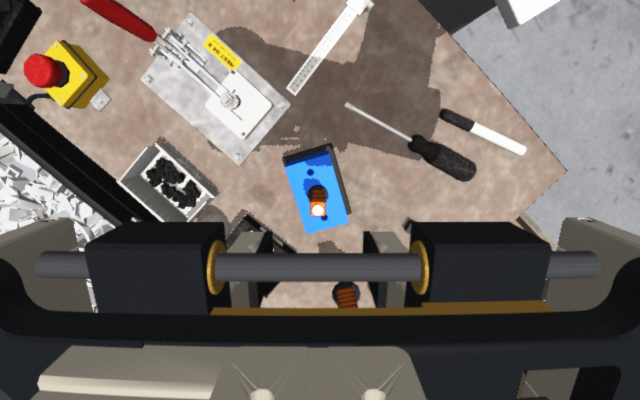

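The probe stands upright in the middle hole, its handle top at (318,210) and about 0.125 m high as before, and the gripper is clear of it.

```bash
python3 -c "
from plant import r
print(r.close_job())"
```

```text
the job is handed in; nothing more can be done
None
```

The high button, at stage x = +36, y = +54 mm, stood about 4.4 mm up. I pressed it down with about 13 N until it felt level with the other five to about 0.1 mm. The probe is back in its hole, and I handed the job in at about 29 s.

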